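Put the impact sockets back on their rail in order of size

TASK

Put the four impact sockets back on the socket rail in order of size: one standing centred on each ringed seat, hexagon up, the smallest next to the yellow end cap and the largest at the other end. Set them down rather than drop them, and do not knock over or shift the grey bottle that stands among them.

Things in the scene. Friction and masses are not known exactly. Their poses are not given: they have to be found in the camera images.
- red_mid (a point): Impact socket, first (smallest) of the four: an upright black steel cylinder in a red plastic sleeve with a red rim, 38 mm outer diameter over its whole height, 54 mm tall, about 0.3 kg. It stands on its drive end with the open hexagon upward. The point is its centre, half-way up (27 mm above its underside); its z axis points up out of the hexagon.
- green_mid (a point): Impact socket, second of the four: an upright black steel cylinder in a green plastic sleeve with a green rim, 46 mm outer diameter over its whole height, 58 mm tall, about 0.42 kg. It stands on its drive end with the open hexagon upward. The point is its centre, half-way up (29 mm above its underside); its z axis points up out of the hexagon.
- blue_mid (a point): Impact socket, third of the four: an upright black steel cylinder in a blue plastic sleeve with a blue rim, 54 mm outer diameter over its whole height, 62 mm tall, about 0.55 kg. It stands on its drive end with the open hexagon upward. The point is its centre, half-way up (31 mm above its underside); its z axis points up out of the hexagon.
- white_mid (a point): Impact socket, fourth (largest) of the four: an upright black steel cylinder in a white plastic sleeve with a white rim, 62 mm outer diameter over its whole height, 68 mm tall, about 0.7 kg. It stands on its drive end with the open hexagon upward. The point is its centre, half-way up (34 mm above its underside); its z axis points up out of the hexagon.
- seat_a: Seat A on the socket rail: a flat white ring, 66 mm outer diameter, round a small steel disc, flush in the rail's black rubber face. Origin: its centre, on the rail's top face, 14 mm above the bench. Its y axis points along the rail towards seat D, x across it. Seats A, B, C, D lie in a straight line in that order, 75 mm apart.
- seat_b: Seat B on the socket rail: a flat white ring, 66 mm outer diameter, round a small steel disc, flush in the rail's black rubber face. Origin: its centre, on the rail's top face, 14 mm above the bench. 75 mm from A. The rail is a fixed aluminium channel 74 mm wide, 14 mm high; its place and angle on the bench vary.
- seat_c: Seat C on the socket rail: a flat white ring, 66 mm outer diameter, round a small steel disc, flush in the rail's black rubber face. Origin: its centre, on the rail's top face, 14 mm above the bench. 150 mm from A.
- seat_d: Seat D on the socket rail: a flat white ring, 66 mm outer diameter, round a small steel disc, flush in the rail's black rubber face. Origin: its centre, on the rail's top face, 14 mm above the bench. 225 mm from A.
- cap_yellow: Yellow plastic end cap of the rail, 80 x 22 mm, 18 mm high, 60 mm beyond the end seat; it is fitted either at seat A's end or at seat D's end (the other end has a black cap). Fixed. Origin: centre of its underside, 0 mm above the bench.
- bottle_mid (a point): Grey bottle, loose bystander standing among the sockets, 54 mm diameter, 140 mm tall. The point is its centre, 70 mm above its underside.
Mind the look-alikes: they are no part of the job. Leave any pink look-alike of the part that bears white_mid alone.

How it is judged:
By the outcome, as a careful person would: the job done as asked, in the order asked, and still so for the second after the job is handed in, with the robot touching nothing.
It also fails if it takes over 118 s, if anything falls off the work surface, if the arm or the gripper's body presses on something with over 40 N, if the wrist force passes 120 N, or if a joint passes its speed limit or range.

ROBOT

A 6-joint arm with a two-finger parallel gripper is mounted at the origin on the work surface. World frame = base frame: x ahead of the robot, y to its left, z up, the work surface at z = 0. Lengths are in m, angles in rad, forces in N, time in s.
With the tool pointing down it reaches from about 0.325 to 0.9 m from the base axis. Payload 6.1 kg.
Tool frame: the origin (TCP) lies at the centre of the arm's flange, where the gripper is bolted on; the fingertips stand 182 mm ahead of it and the grasp point (between the pads) lies 164 mm ahead of it; z points along the fingers, x is the direction in which the jaws open and shut, and the axes are right-handed (so a half turn about z gives the same grasp; the last joint's range is limited). The gripper opens to 87 mm and grips with 3 to 60 N. Pads are 19 mm wide; open, the fingers measure 117 mm over their backs; the gripper's body (75 mm by 190 mm) begins 51 mm behind the grasp point.
Start: joints at [1, 0.22, 1.526, -0, 1.395, -0.126], TCP at [0.269, 0.564, 0.405] pointing down, gripper open.
Joint ranges: [-2.98, 2.98], [-0.91, 2.08], [0.09, 2.57], [-1.24, 4.39], [0.2, 2.65], [-2.68, 2.68]. Speed limits (rad/s): [2.57, 2.57, 3.01, 3.14, 3.14, 3.14].

INTERFACE

Orientations are given as a unit quaternion [w, x, y, z].
In Python, from bench import * gives the robot as it stands.
- The arm moves only by the tool play_rows, never from a script. Its argument "rows" is a list of rows, each an object with "rotation": the turn, a rotation vector about the tool's x, y, z in degrees, a list of three; "dp": the shift along the tool's x, y, z in mm, a list of three; "gripper": the closure, from 0 (fully open) to 1 (shut). In form: [{"rotation": [ax, ay, az], "dp": [dx, dy, dz], "gripper": gripper}, ...]. A call has 1 to 20 rows; each row is the pose to reach, as a shift and turn from the pose commanded when the call began, along the tool's axes at that moment; what a row does not reach only later rows make up. A row lasts 1/10 s, in which the tool goes at most 50 mm and 8.59 degrees, less where a joint would pass 70% of its speed; a pose out of reach is approached as far as the arm can. A call with a gripper value outside its range is refused whole. The fingers move at their own pace and stop on an object; the grip force is fixed at half the most. Time passes only in rows, so rows that repeat a pose let the fingers close. It gives the time, the measured TCP pose, the force and the opening at its end, in the units of the state.
- get_state(): the state, without advancing time (a new reading comes with each control period).
- camera(name): name is "scene" or "top"; returns the picture (420x560x3 uint8, red, green, blue); there is no depth.
- get_calibration(name): a dict with "fx", "fy", "cx", "cy" (pixels), "R" (3x3) and "t" (3): a world point X has camera coordinates R X + t. Camera axes: x right, y down, z forward; pixel columns grow to the right and rows downward; lengths in m; the calibration is good to about 2 mm. A picture is of the moment at which its call begins. get_calibration takes no time and is no camera call.
- close_job(): hands the job in, once; it reports no verdict.
The state is a dict: "clock": time; "joint_pos": joint angles; "qvel": joint speeds; "joint_efforts": joint torques, N m; "tool_pos": TCP position; "ee_rot": TCP orientation; "contact_force": force on the tool from outside, world axes, zero at the start; "wrist_torque": the same for the moment, N m; "width": finger opening in m.
Only numpy, scipy, OpenCV 4.12 (cv2) and the standard library are available. Lean on these libraries where they do the work, as an engineer would, in place of code of your own. Each camera call takes 0.05 s, during which the arm holds its last target.

## Working session

There is one attempt and no reset: what is moved stays moved. The work goes in short steps, Python scripts to look and compute and a tool call to move; the robot and the scene stay as the last step left them, time stands still between calls to the robot, and variables do not carry over. Pictures are saved under pics/ and viewed, and the job is handed in when it is done.

Besides the shell and the picture viewer there is one more tool, called as a command line: name --argument value ..., lists and objects as JSON in quotes. play_rows: Moves the arm, as the interface text tells. Its arguments: {"type":"object","properties":{"rows":{"type":"array","items":{"type":"object","properties":{"rotation":{"type":"array","items":{"type":"number"}},"dp":{"type":"array","items":{"type":"number"}},"gripper":{"type":"number"}}}}},"required":["rows"]}

```bash
mkdir -p pics; python3 - <<'E'
from bench import *
import cv2
for n in("top","scene"):
    im=camera(n); cv2.imwrite(f"pics/{n}0.png",im[:,:,::-1]); c=get_calibration(n); print(n,c)
print(get_state())
E
```

```text
top {'fx': 476.80295081092424, 'fy': 476.80295081092424, 'cx': 275.87731006975116, 'cy': 203.23863077456576, 'R': array([[ 0.01027368, -0.99993991,  0.00382461],
       [-0.99149463, -0.01068303, -0.1297084 ],
       [ 0.12974146, -0.0024595 , -0.99154481]]), 't': array([0.00554252, 0.51477517, 1.20559289])}
scene {'fx': 413.33929929957395, 'fy': 413.33929929957395, 'cx': 287.44619855771145, 'cy': 216.3021346777376, 'R': array([[ 0.70547797,  0.7087072 ,  0.00591144],
       [ 0.56104826, -0.55335662, -0.61564706],
       [-0.43304237,  0.43764204, -0.78799985]]), 't': array([-0.37609374, -0.22438672,  1.16113008])}
{'clock': 0.1, 'joint_pos': array([ 9.99864053e-01,  2.21173099e-01,  1.52751510e+00, -6.29811605e-06,
        1.39471121e+00, -1.26111296e-01]), 'qvel': array([ 1.85907145e-04, -1.28025967e-03, -2.77733966e-03, -3.34288073e-05,
        1.27875082e-03, -8.56550250e-06]), 'joint_efforts': array([ 9.96830058e-04, -4.95940733e+01, -3.88519299e+01,  7.01335212e-02,
        5.15070814e-02, -1.10576723e-04]), 'tool_pos': array([0.26881121, 0.56396498, 0.40372062]), 'ee_rot': array([ 3.85039006e-04,  8.45663680e-01,  5.33715397e-01, -8.17220926e-04]), 'contact_force': array([ 0.27036254, -0.31958664, -0.15134667]), 'wrist_torque': array([ 0.01657876,  0.0403596 , -0.03349971]), 'width': 0.08703902459809433}
```

View pics/top0.png

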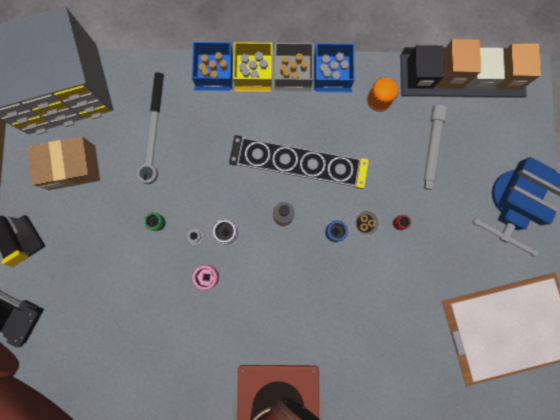

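View pics/scene0.png

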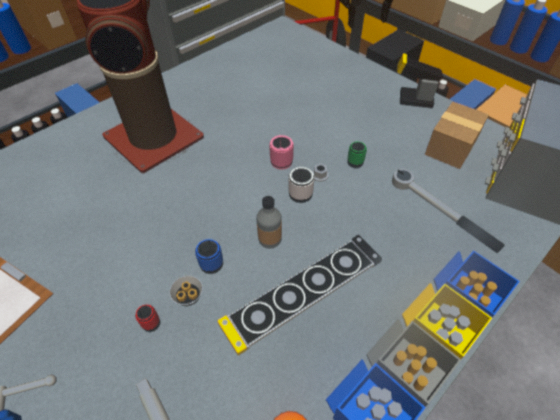

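```bash
python3 - <<'E'
import cv2
im=cv2.imread("pics/top0.png")
def crop(x,y,w,h,s,n):
    c=cv2.resize(im[y:y+h,x:x+w],None,fx=s,fy=s,interpolation=cv2.INTER_CUBIC)
    for k in range(0,w,10): 
        cv2.line(c,(k*s,0),(k*s,6 if k%50 else 14),(0,255,255),1); 
        if k%20==0: cv2.putText(c,str(x+k),(k*s,22),0,.35,(0,255,255),1)
    for k in range(0,h,10):
        cv2.line(c,(0,k*s),(6,k*s),(0,255,255),1)
        if k%20==0: cv2.putText(c,str(y+k),(8,k*s+4),0,.35,(0,255,255),1)
    cv2.imwrite(n,c)
crop(225,130,150,65,5,"pics/rail.png")
crop(135,195,160,65,5,"pics/left.png")
crop(260,195,160,60,5,"pics/right.png")
E
```

```text
(no output)
```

View pics/rail.png

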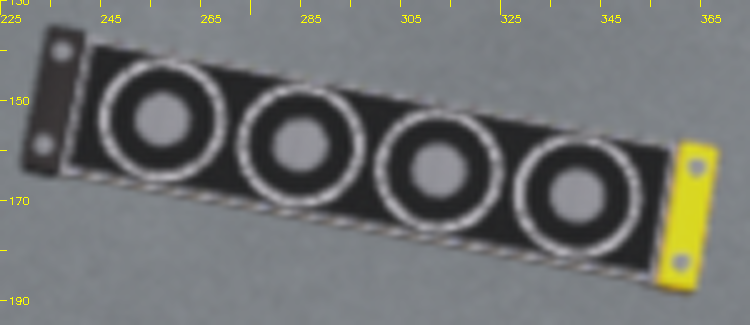

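View pics/left.png

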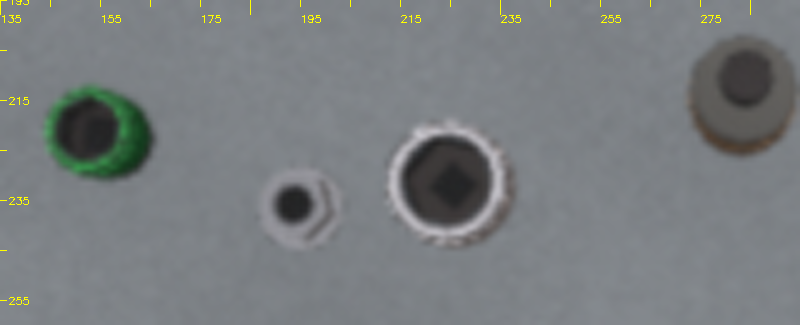

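View pics/right.png

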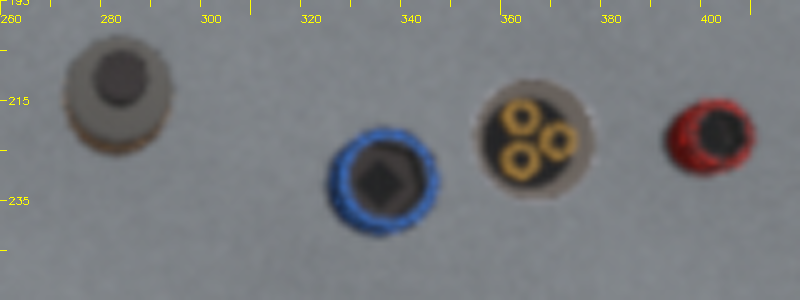

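```bash
cat > h.py <<'E'
import numpy as np, cv2
from scipy.optimize import minimize
from bench import *
DIM=dict(red=(.019,.054),green=(.023,.058),blue=(.027,.062),white=(.031,.068),bottle=(.027,.14))
def proj(c,P):
    q=np.atleast_2d(P)@c["R"].T+c["t"]; return np.c_[c["fx"]*q[:,0]/q[:,2]+c["cx"],c["fy"]*q[:,1]/q[:,2]+c["cy"]]
def unproj(c,u,v,z):
    d=c["R"].T@np.array([(u-c["cx"])/c["fx"],(v-c["cy"])/c["fy"],1]); o=-c["R"].T@c["t"]
    return o+d*(z-o[2])/d[2]
th=np.linspace(0,2*np.pi,48,endpoint=False)
def hull(c,x,y,r,h,z0):
    P=[[x+r*np.cos(t),y+r*np.sin(t),z] for z in (z0,z0+h) for t in th]
    return cv2.convexHull(proj(c,P).astype(np.float32))
def mask(im,n):
    hsv=cv2.cvtColor(im,cv2.COLOR_RGB2HSV); H,S,V=[hsv[...,i].astype(int) for i in range(3)]
    if n=="red": return ((H<8)|(H>172))&(S>120)
    if n=="green": return (abs(H-65)<20)&(S>90)
    if n=="blue": return (abs(H-110)<12)&(S>120)
    if n=="white": return (V>150)&(S<40)
def find(cam,im,n,guess,z0=0.0):
    c=get_calibration(cam); r,h=DIM[n]
    g=proj(c,[guess[0],guess[1],z0+h/2])[0]
    m=mask(im,n).astype(np.uint8)
    w=np.zeros_like(m); cv2.circle(w,tuple(int(a) for a in g),30,1,-1); m*=w
    m=cv2.morphologyEx(m,cv2.MORPH_CLOSE,np.ones((3,3)))
    k,l,st,ct=cv2.connectedComponentsWithStats(m); j=1+np.argmax(st[1:,4])
    pts=np.argwhere(l==j)[:,::-1].astype(np.float32); hp=cv2.convexHull(pts)
    def f(p):
        hh=hull(c,p[0],p[1],r,h,z0)
        return np.sum([abs(cv2.pointPolygonTest(hh,(float(a[0]),float(a[1])),True)-.4)for a in hp[:,0]])/len(hp)
    best=minimize(f,guess,method="Nelder-Mead",options=dict(initial_simplex=np.array(guess)+[[0,0],[.015,0],[0,.015]],xatol=1e-4,fatol=1e-3))
    return best.x,best.fun
E
python3 - <<'E'
from h import *
im={n:cv2.imread(f"pics/{n}0.png")[:,:,::-1].copy() for n in("top","scene")}
ct=get_calibration("top"); cs=get_calibration("scene")
top=dict(red=(403,221),green=(153,221),blue=(336.5,231),white=(225,231))
for n,p in top.items():
    g=unproj(ct,*p,DIM[n][1])[:2]; print(n,g,[find(k,im[k],n,g) for k in im])
# discs
hsv=cv2.cvtColor(im["top"],cv2.COLOR_RGB2GRAY)
S=[]
for u in [(162,119),(300,145),(438,170),(577,195)]:
    p=(225+(u[0]+.5)/5-.5,130+(u[1]+.5)/5-.5); S.append(unproj(ct,*p,.014)); print("seat",p,S[-1],proj(cs,S[-1]))
S=np.array(S); print(np.linalg.norm(np.diff(S,axis=0),axis=1)); d=S[3]-S[0]; print(np.degrees(np.arctan2(d[1],d[0])))
print("bottle",unproj(ct,282,210,.06),  "nut",unproj(ct,194.5,236,.02),"pink",unproj(ct,205,278,.06),"cup",unproj(ct,368,222,.03))
c=im["scene"][240:340,210:370]; c=cv2.resize(c,None,fx=5,fy=5,interpolation=cv2.INTER_CUBIC)
cv2.imwrite("pics/rs.png",c[:,:,::-1])
E
```

```text
red [ 0.4698973  -0.31305504] [(array([ 0.46843923, -0.3122977 ]), np.float64(0.9323991177318555)), (array([ 0.45864107, -0.31602537]), np.float64(0.9567976036832613))]
green [0.46277731 0.32168109] [(array([0.46371453, 0.32309223]), np.float64(0.8755918452937974)), (array([0.45439633, 0.33701889]), np.float64(0.6246247898244217))]
blue [ 0.44204054 -0.14249169] [(array([ 0.4437576 , -0.14309972]), np.float64(0.7445562855740795)), (array([ 0.43368005, -0.14091092]), np.float64(1.5592980928885727))]
white [0.43865121 0.13780231] [(array([0.4402983 , 0.14070245]), np.float64(1.0192573593590426)), (array([0.47102743, 0.15083322]), np.float64(3.90607270197075))]
seat (257.0, 153.4) [0.65120781 0.0628106  0.014     ] [[346.48323976 261.3458171 ]]
seat (284.6, 158.6) [ 0.6378222  -0.01116751  0.014     ] [[318.85975723 278.6225996 ]]
seat (312.2, 163.6) [ 0.62501361 -0.08496536  0.014     ] [[289.75606526 297.11588511]]
seat (340.0, 168.6) [ 0.61224065 -0.15912559  0.014     ] [[258.61946009 316.95565453]]
[0.07517936 0.07490115 0.07525216]
-99.95838602116714
bottle [ 0.49408355 -0.00469276  0.06      ] nut [0.42819949 0.22179755 0.02      ] pink [0.32156962 0.18558998 0.06      ] cup [ 0.46862969 -0.22858211  0.03      ]
```

View pics/rs.png

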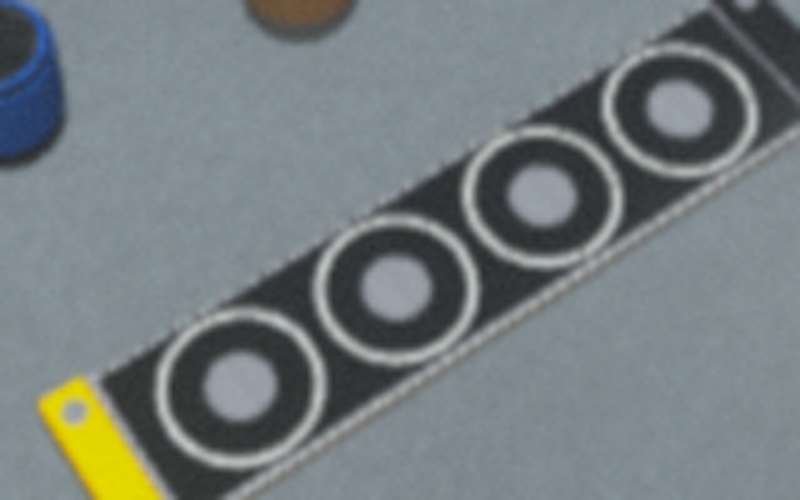

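```bash
cat > ov.py <<'E'
from h import *
def tile(im,cam,items,out,s=6,w=50,h=50):
    c=get_calibration(cam); T=[]
    for n,(x,y),z0 in items:
        r,hh=DIM[n]; g=proj(c,[x,y,z0+hh/2])[0].astype(int); x0,y0=max(g[0]-w//2,0),max(g[1]-h//2,0)
        t=cv2.resize(im[y0:y0+h,x0:x0+w],None,fx=s,fy=s,interpolation=cv2.INTER_CUBIC)[:,:,::-1].copy()
        t2=t.copy()
        for z in (z0,z0+hh):
            P=proj(c,[[x+r*np.cos(a),y+r*np.sin(a),z] for a in th]); P=((P-[x0,y0]+.5)*s-.5)
            cv2.polylines(t2,[P.round().astype(int)],True,(0,255,255),1)
        T.append(np.vstack([t[:h*s],t2[:h*s]]))
    m=max(a.shape[0] for a in T)
    o=np.hstack(T); f=min(1,800/o.shape[1],600/o.shape[0]); cv2.imwrite(out,cv2.resize(o,None,fx=f,fy=f))
E
python3 - <<'E'
from ov import *
P=dict(red=(.4685,-.3122),green=(.4635,.323),blue=(.4435,-.143),white=(.4400,.1405))
for k in("top","scene"):
    im=cv2.imread(f"pics/{k}0.png")[:,:,::-1].copy()
    tile(im,k,[(n,p,0) for n,p in P.items()],f"pics/ov_{k}.png",s=5,w=40,h=48)
E
```

```text
(no output)
```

View pics/ov_top.png

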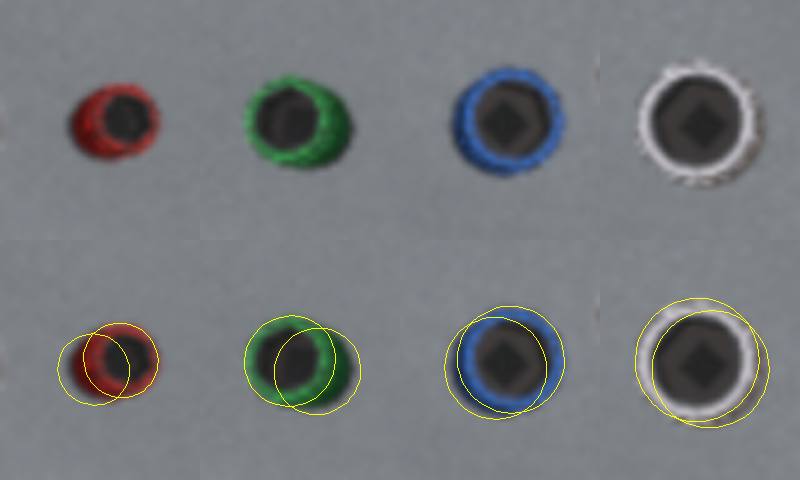

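View pics/ov_scene.png

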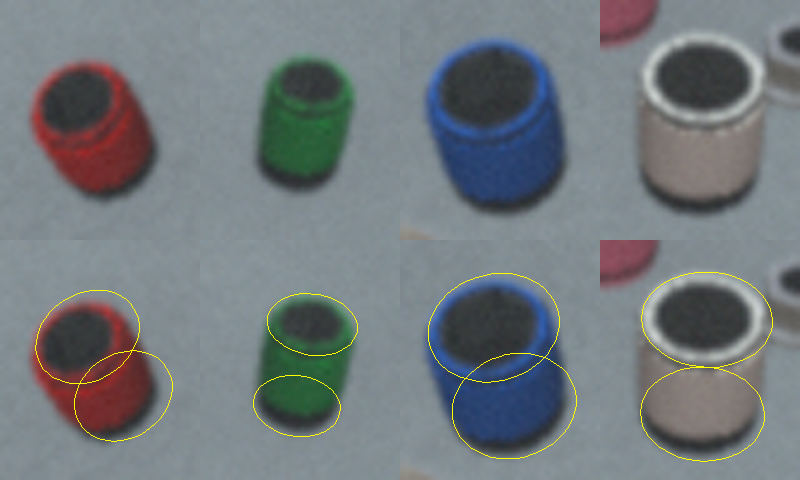

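```bash
cat >> h.py <<'E'
def blob(im,g,R=28,thr=22):
    w=np.zeros(im.shape[:2],np.uint8); cv2.circle(w,tuple(int(round(a)) for a in g),R,1,-1)
    f=im.astype(float); bg=np.median(f[w>0],axis=0)
    ring=np.zeros_like(w); cv2.circle(ring,tuple(int(round(a)) for a in g),R,1,3); bg=np.median(f[ring>0],axis=0)
    m=((np.abs(f-bg).max(2)>thr)&(w>0)).astype(np.uint8)
    m=cv2.morphologyEx(m,cv2.MORPH_OPEN,np.ones((3,3)))
    k,l,st,ct=cv2.connectedComponentsWithStats(m)
    j=max(range(1,k),key=lambda j:st[j,4])
    pts=np.argwhere(l==j)[:,::-1].astype(np.float32)
    return cv2.convexHull(pts)
def joint(ims,n,guess,z0=0.,free=True,cams=("top","scene"),R=28):
    from scipy.optimize import least_squares
    H={k:blob(ims[k],proj(get_calibration(k),[*guess,z0+DIM[n][1]/2])[0],R) for k in cams}
    r0,h0=DIM[n]
    def res(p):
        r,h=(p[2],p[3]) if free else (r0,h0); o=[]
        for k in cams:
            hh=hull(get_calibration(k),p[0],p[1],r,h,z0); 
            o+=[cv2.pointPolygonTest(hh,(float(a[0]),float(a[1])),True)-.4 for a in H[k][:,0]]
            # reverse
            o+=[cv2.pointPolygonTest(H[k],(float(a[0]),float(a[1])),True)+.4 for a in hh[:,0]]
        return np.array(o)
    s=least_squares(res,[*guess]+([r0,h0] if free else []),diff_step=1e-3,loss="soft_l1")
    return s.x,np.sqrt(np.mean(s.fun**2))
E
python3 - <<'E'
from h import *
im={n:cv2.imread(f"pics/{n}0.png")[:,:,::-1].copy() for n in("top","scene")}
P=dict(red=(.4685,-.3122),green=(.4635,.323),blue=(.4435,-.143),white=(.4400,.1405))
for n,g in P.items():
    R=22 if n=="white" else 26
    print(n)
    for c in (("top",),("scene",),("top","scene")):
      for f in (True,False):
        print(c,f,*[np.round(a,4) for a in joint(im,n,g,free=f,cams=c,R=R)])
E
```

```text
red
('top',) True [ 0.4694 -0.3166  0.0197  0.0425] 0.2427
('top',) False [ 0.4688 -0.315 ] 0.3429
('scene',) True [ 0.4663 -0.3158  0.0194  0.0478] 0.2457
('scene',) False [ 0.4682 -0.316 ] 0.539
('top', 'scene') True [ 0.4681 -0.3157  0.0186  0.0522] 0.3874
('top', 'scene') False [ 0.4684 -0.3157] 0.4974
green
('top',) True [0.4651 0.3265 0.0238 0.0443] 0.2522
('top',) False [0.4644 0.3246] 0.3826
('scene',) True [0.4625 0.3235 0.0226 0.0559] 0.2852
('scene',) False [0.4631 0.3226] 0.4467
('top', 'scene') True [0.4635 0.3241 0.0226 0.0562] 0.4372
('top', 'scene') False [0.4637 0.3237] 0.5196
blue
('top',) True [ 0.445  -0.1464  0.0285  0.0363] 0.1688
('top',) False [ 0.4439 -0.1444] 0.29
('scene',) True [ 0.4406 -0.1443  0.0273  0.0556] 0.2711
('scene',) False [ 0.4427 -0.1453] 0.6132
('top', 'scene') True [ 0.443  -0.1449  0.0267  0.0602] 0.4515
('top', 'scene') False [ 0.4433 -0.145 ] 0.5324
white
('top',) True [0.4452 0.1476 0.0244 0.0426] 0.419
('top',) False [0.4447 0.1468] 3.0848
('scene',) True [0.4357 0.1421 0.0323 0.0095] 1.0721
('scene',) False [0.451  0.1247] 6.1624
('top', 'scene') True [0.4449 0.1461 0.0253 0.0211] 2.2573
('top', 'scene') False [0.4422 0.1384] 6.2562
```

```bash
cat > go.py <<'E'
from h import *
from scipy.spatial.transform import Rotation as Ro
YAW=-10.0
def Rt(): 
    w,x,y,z=get_state()["ee_rot"]; return Ro.from_quat([x,y,z,w])
Rdes=Ro.from_matrix(np.array([[np.cos(np.radians(YAW)),np.sin(np.radians(YAW)),0],[np.sin(np.radians(YAW)),-np.cos(np.radians(YAW)),0],[0,0,-1]]))
def to(*targets):
    s=get_state(); R=Rt(); print("clk",round(s["clock"],2),"tcp",s["tool_pos"].round(4),"w",round(s["width"],4),"F",s["contact_force"].round(1))
    print("rot",(R.inv()*Rdes).as_rotvec(degrees=True).round(2))
    for g in targets:
        p=np.array([g[0],g[1],g[2]+.164]); print(g,"dp",(R.inv().apply(p-s["tool_pos"])*1000).round(1))
E
python3 - <<'E'
from go import *
to((.46,.2,.25),(.4685,-.3155,.2))
E
```

```text
clk 0.1 tcp [0.2688 0.564  0.4037] w 0.087 F [ 0.3 -0.3 -0.2]
rot [6.000e-02 1.000e-01 7.451e+01]
(0.46, 0.2, 0.25) dp [-246.3  329.2   -9.9]
(0.4685, -0.3155, 0.2) dp [-707.9  558.7   40.9]
```

play_rows --rows '[{"rotation":[0,0,9],"dp":[-25,33,-1],"gripper":0},{"rotation":[0,0,17],"dp":[-53,72,-2],"gripper":0},{"rotation":[0,0,25],"dp":[-82,110,-3],"gripper":0},{"rotation":[0,0,34],"dp":[-111,148,-4],"gripper":0},{"rotation":[0,0,42],"dp":[-140,187,-6],"gripper":0},{"rotation":[0,0,50],"dp":[-169,226,-7],"gripper":0},{"rotation":[0,0,58],"dp":[-198,264,-8],"gripper":0},{"rotation":[0,0,66],"dp":[-226,302,-9],"gripper":0},{"rotation":[0.06,0.1,74.5],"dp":[-246,329,-10],"gripper":0},{"rotation":[0.06,0.1,74.5],"dp":[-286,349,-5],"gripper":0},{"rotation":[0.06,0.1,74.5],"dp":[-330,371,0],"gripper":0},{"rotation":[0.06,0.1,74.5],"dp":[-374,393,5],"gripper":0},{"rotation":[0.06,0.1,74.5],"dp":[-418,415,10],"gripper":0},{"rotation":[0.06,0.1,74.5],"dp":[-462,437,15],"gripper":0},{"rotation":[0.06,0.1,74.5],"dp":[-506,459,20],"gripper":0},{"rotation":[0.06,0.1,74.5],"dp":[-550,481,25],"gripper":0},{"rotation":[0.06,0.1,74.5],"dp":[-594,503,30],"gripper":0},{"rotation":[0.06,0.1,74.5],"dp":[-638,525,35],"gripper":0},{"rotation":[0.06,0.1,74.5],"dp":[-682,547,40],"gripper":0},{"rotation":[0.06,0.1,74.5],"dp":[-708,559,41],"gripper":0}]'

```text
clock: 2.1
tool_pos: [0.468, -0.3186, 0.3625]
ee_rot: [-0.001, 0.996, -0.088, -0.0]
contact_force: [-0.1, 0.5, -1.3]
width: 0.087
```

```bash
python3 - <<'E'
from go import *
to((.4685,-.3155,.2),(.4685,-.3155,.034))
for k in("top","scene"): cv2.imwrite(f"pics/a_{k}.png",camera(k)[:,:,::-1])
E
```

```text
clk 2.1 tcp [ 0.468  -0.3186  0.3625] w 0.087 F [-0.1  0.5 -1.3]
rot [-0.1   0.03 -0.12]
(0.4685, -0.3155, 0.2) dp [-0.1 -3.2 -1.4]
(0.4685, -0.3155, 0.034) dp [  0.   -2.9 164.6]
```

View pics/a_scene.png

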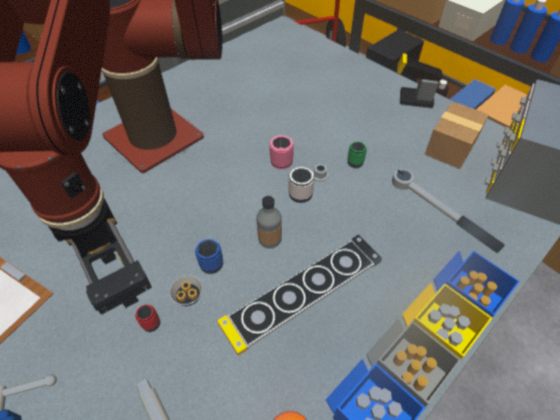

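```bash
python3 - <<'E'
from go import *
to((.4685,-.3155,.2),(.4685,-.3155,.034))
E
```

```text
clk 2.2 tcp [ 0.468  -0.3189  0.3628] w 0.087 F [ 0.4  0.4 -0.2]
rot [-0.08  0.02 -0.23]
(0.4685, -0.3155, 0.2) dp [-0.1 -3.4 -1.2]
(0.4685, -0.3155, 0.034) dp [-1.000e-01 -3.200e+00  1.648e+02]
```

play_rows --rows '[{"rotation":[0,0,0],"dp":[0,-3.3,30],"gripper":0},{"rotation":[0,0,0],"dp":[0,-3.3,60],"gripper":0},{"rotation":[0,0,0],"dp":[0,-3.3,90],"gripper":0},{"rotation":[0,0,0],"dp":[0,-3.3,115],"gripper":0},{"rotation":[0,0,0],"dp":[0,-3.3,130],"gripper":0},{"rotation":[0,0,0],"dp":[0,-3.3,145],"gripper":0},{"rotation":[0,0,0],"dp":[0,-3.3,155],"gripper":0},{"rotation":[0,0,0],"dp":[0,-3.3,164],"gripper":0},{"rotation":[0,0,0],"dp":[0,-3.3,164],"gripper":0},{"rotation":[0,0,0],"dp":[0,-3.3,164],"gripper":0}]'

```text
clock: 3.2
tool_pos: [0.4699, -0.3122, 0.2002]
ee_rot: [-0.001, 0.996, -0.087, 0.001]
contact_force: [0.3, 0.4, -0.0]
width: 0.0871
```

```bash
python3 - <<'E'
from go import *
to((.4685,-.3155,.034))
for k in("top","scene"): cv2.imwrite(f"pics/b_{k}.png",cv2.resize(camera(k)[180:280,330:450] if k=="top" else camera(k)[240:370,60:230],None,fx=4,fy=4)[:,:,::-1])
E
```

```text
clk 3.2 tcp [ 0.4699 -0.3122  0.2002] w 0.0871 F [ 0.3  0.4 -0. ]
rot [-0.08 -0.07  0.01]
(0.4685, -0.3155, 0.034) dp [-0.8  3.5  2.2]
```

View pics/b_scene.png

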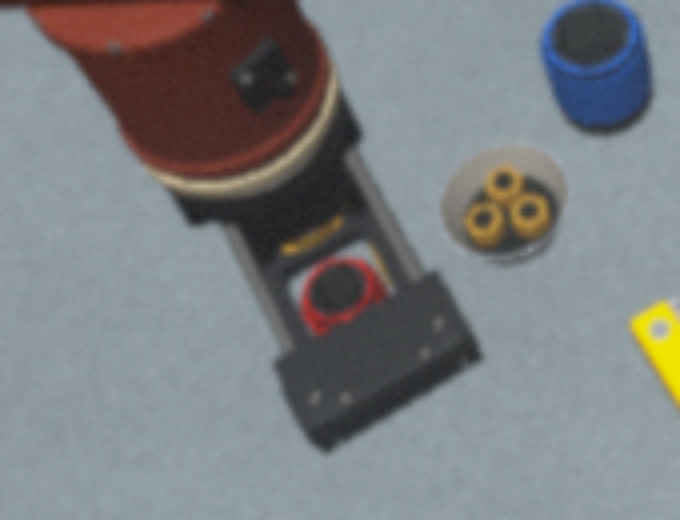

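View pics/b_top.png

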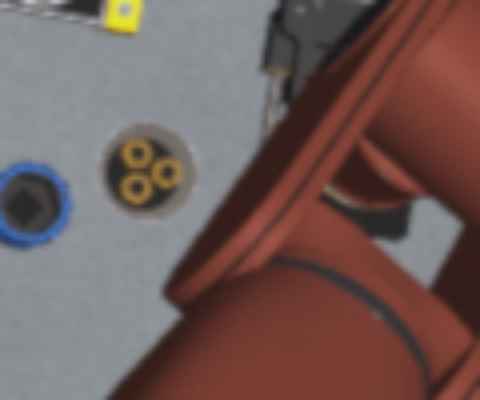

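play_rows --rows '[{"rotation":[0,0,0],"dp":[-0.8,3.4,2],"gripper":0},{"rotation":[0,0,0],"dp":[-0.8,3.4,2],"gripper":0},{"rotation":[0,0,0],"dp":[-0.8,3.4,2],"gripper":0},{"rotation":[0,0,0],"dp":[-0.8,3.4,2],"gripper":0.5},{"rotation":[0,0,0],"dp":[-0.8,3.4,2],"gripper":0.8},{"rotation":[0,0,0],"dp":[-0.8,3.4,2],"gripper":1},{"rotation":[0,0,0],"dp":[-0.8,3.4,2],"gripper":1},{"rotation":[0,0,0],"dp":[-0.8,3.4,2],"gripper":1},{"rotation":[0,0,0],"dp":[-0.8,3.4,2],"gripper":1},{"rotation":[0,0,0],"dp":[-0.8,3.4,2],"gripper":1},{"rotation":[0,0,0],"dp":[-0.8,3.4,2],"gripper":1},{"rotation":[0,0,0],"dp":[-0.8,3.4,2],"gripper":1}]'

```text
clock: 4.5
tool_pos: [0.4683, -0.3151, 0.1978]
ee_rot: [-0.001, 0.996, -0.087, 0.001]
contact_force: [0.3, -0.7, -1.5]
width: 0.0372
```

```bash
python3 - <<'E'
from go import *
# seats: top measured, half-corrected for the scene offset handled later
to((.4685,-.3155,.21),(.612,-.1592,.21),(.612,-.1592,.050))
E
```

```text
clk 4.5 tcp [ 0.4683 -0.3151  0.1978] w 0.0372 F [ 0.3 -0.7 -1.5]
rot [-0.1  -0.05  0.02]
(0.4685, -0.3155, 0.21) dp [   0.4    0.  -176.2]
(0.612, -0.1592, 0.21) dp [ 114.6 -178.8 -175.8]
(0.612, -0.1592, 0.05) dp [ 114.5 -178.5  -15.8]
```

play_rows --rows '[{"rotation":[0,0,0],"dp":[0,0,-15],"gripper":1},{"rotation":[0,0,0],"dp":[0,0,-40],"gripper":1},{"rotation":[0,0,0],"dp":[0,0,-75],"gripper":1},{"rotation":[0,0,0],"dp":[8,-13,-100],"gripper":1},{"rotation":[0,0,0],"dp":[24,-37,-105],"gripper":1},{"rotation":[0,0,0],"dp":[43,-68,-105],"gripper":1},{"rotation":[0,0,0],"dp":[62,-98,-105],"gripper":1},{"rotation":[0,0,0],"dp":[82,-128,-105],"gripper":1},{"rotation":[0,0,0],"dp":[99,-154,-105],"gripper":1},{"rotation":[0,0,0],"dp":[110,-172,-100],"gripper":1},{"rotation":[0,0,0],"dp":[114.5,-178.5,-90],"gripper":1},{"rotation":[0,0,0],"dp":[114.5,-178.5,-70],"gripper":1},{"rotation":[0,0,0],"dp":[114.5,-178.5,-50],"gripper":1},{"rotation":[0,0,0],"dp":[114.5,-178.5,-35],"gripper":1},{"rotation":[0,0,0],"dp":[114.5,-178.5,-25],"gripper":1},{"rotation":[0,0,0],"dp":[114.5,-178.5,-22],"gripper":1},{"rotation":[0,0,0],"dp":[114.5,-178.5,-22],"gripper":1},{"rotation":[0,0,0],"dp":[114.5,-178.5,-22],"gripper":1},{"rotation":[0,0,0],"dp":[114.5,-178.5,-22],"gripper":1},{"rotation":[0,0,0],"dp":[114.5,-178.5,-22],"gripper":1}]'

```text
clock: 6.5
tool_pos: [0.6123, -0.1594, 0.2211]
ee_rot: [-0.001, 0.996, -0.087, 0.001]
contact_force: [-0.1, 0.3, -3.1]
width: 0.0375
```

```bash
python3 - <<'E'
from go import *
to((.612,-.1592,.0478))
I={k:camera(k) for k in("top","scene")}
a=cv2.resize(I["top"][120:220,280:400],None,fx=3,fy=3);b=cv2.resize(I["scene"][270:370,190:310],None,fx=3,fy=3)
cv2.imwrite("pics/c.png",np.hstack([a,b])[:,:,::-1])
E
```

```text
clk 6.5 tcp [ 0.6123 -0.1594  0.2211] w 0.0375 F [-0.1  0.3 -3.1]
rot [-0.08 -0.13  0.02]
(0.612, -0.1592, 0.0478) dp [-0.4 -0.1  9.3]
```

View pics/c.png

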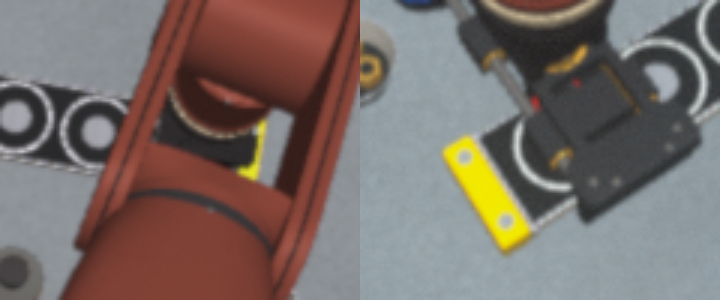

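play_rows --rows '[{"rotation":[0,0,0],"dp":[-0.3,0,3],"gripper":1},{"rotation":[0,0,0],"dp":[-0.3,0,5],"gripper":1},{"rotation":[0,0,0],"dp":[-0.3,0,7],"gripper":1},{"rotation":[0,0,0],"dp":[-0.3,0,8],"gripper":1},{"rotation":[0,0,0],"dp":[-0.3,0,8.5],"gripper":1},{"rotation":[0,0,0],"dp":[-0.3,0,9],"gripper":1},{"rotation":[0,0,0],"dp":[-0.3,0,9],"gripper":1},{"rotation":[0,0,0],"dp":[-0.3,0,9],"gripper":1}]'

```text
clock: 7.4
tool_pos: [0.6116, -0.1591, 0.2117]
ee_rot: [-0.001, 0.996, -0.087, 0.0]
contact_force: [-5.1, 1.5, 5.1]
width: 0.0374
```

play_rows --rows '[{"rotation":[0,0,0],"dp":[0,0,0],"gripper":0.5},{"rotation":[0,0,0],"dp":[0,0,0],"gripper":0.3},{"rotation":[0,0,0],"dp":[0,0,0],"gripper":0},{"rotation":[0,0,0],"dp":[0,0,0],"gripper":0},{"rotation":[0,0,0],"dp":[0,0,0],"gripper":0},{"rotation":[0,0,0],"dp":[0,0,-10],"gripper":0},{"rotation":[0,0,0],"dp":[0,0,-30],"gripper":0},{"rotation":[0,0,0],"dp":[0,0,-70],"gripper":0},{"rotation":[0,0,0],"dp":[0,0,-110],"gripper":0},{"rotation":[0,0,0],"dp":[-10,-40,-150],"gripper":0},{"rotation":[0,0,0],"dp":[-20,-85,-155],"gripper":0},{"rotation":[0,0,0],"dp":[-35,-130,-155],"gripper":0},{"rotation":[0,0,0],"dp":[-60,-175,-155],"gripper":0},{"rotation":[0,0,0],"dp":[-90,-215,-155],"gripper":0},{"rotation":[0,0,0],"dp":[-120,-255,-155],"gripper":0},{"rotation":[0,0,0],"dp":[-150,-295,-155],"gripper":0},{"rotation":[0,0,0],"dp":[-180,-335,-155],"gripper":0},{"rotation":[0,0,0],"dp":[-200,-375,-155],"gripper":0},{"rotation":[0,0,0],"dp":[-220,-415,-155],"gripper":0},{"rotation":[0,0,0],"dp":[-229,-445,-155],"gripper":0}]'

```text
clock: 9.4
tool_pos: [0.4615, 0.321, 0.3679]
ee_rot: [-0.001, 0.996, -0.086, 0.001]
contact_force: [0.1, 0.4, 0.5]
width: 0.0868
```

```bash
python3 - <<'E'
from ov import *
I={k:camera(k) for k in("top","scene")}
for k in I: cv2.imwrite(f"pics/d_{k}.png",I[k][:,:,::-1])
from go import *
to((.4637,.3238,.2),(.4637,.3238,.034))
E
```

```text
clk 9.5 tcp [0.4619 0.3218 0.3679] w 0.0872 F [-0.5 -0.4 -0. ]
rot [-0.22 -0.09  0.27]
(0.4637, 0.3238, 0.2) dp [ 1.4 -2.2  3.9]
(0.4637, 0.3238, 0.034) dp [  1.1  -1.6 169.9]
```

View pics/d_top.png

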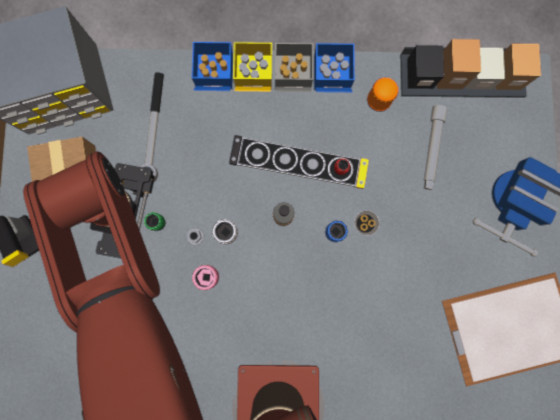

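View pics/d_scene.png

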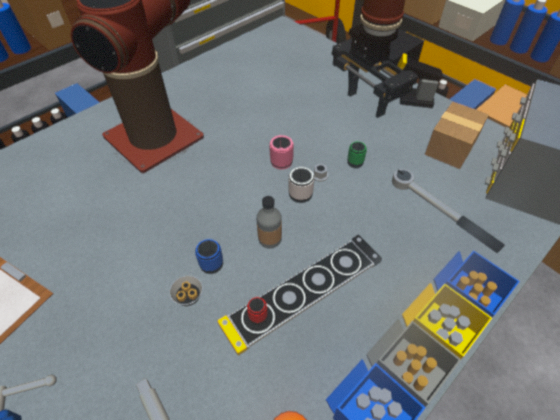

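```bash
python3 - <<'E'
from ov import *
for k in("top","scene"):
    im=cv2.imread(f"pics/d_{k}.png")[:,:,::-1].copy()
    print(k,[np.round(a,4) for a in find(k,im,"red",(.612,-.159),.014)])
    tile(im,k,[("red",(.612,-.159),.014)],f"pics/e_{k}.png",s=6,w=50,h=50)
a=np.hstack([cv2.imread(f"pics/e_{k}.png") for k in ("top","scene")]);cv2.imwrite("pics/e.png",a)
E
```

```text
top [array([ 0.6138, -0.1593]), np.float64(0.6728)]
scene [array([ 0.6049, -0.1559]), np.float64(0.9069)]
```

View pics/e.png

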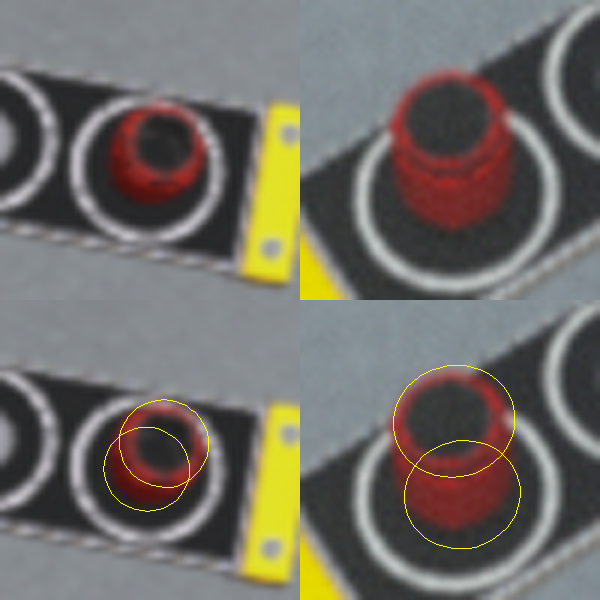

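play_rows --rows '[{"rotation":[0,0,0],"dp":[0,-4,20],"gripper":0},{"rotation":[0,0,0],"dp":[0,-4,50],"gripper":0},{"rotation":[0,0,0],"dp":[0,-4,75],"gripper":0},{"rotation":[0,0,0],"dp":[0,-4,90],"gripper":0},{"rotation":[0,0,0],"dp":[0,-4,95],"gripper":0},{"rotation":[0,0,0],"dp":[0,-4,95],"gripper":0},{"rotation":[0,0,0],"dp":[0,-4,95],"gripper":0},{"rotation":[0,0,0],"dp":[0,-4,95],"gripper":0},{"rotation":[0,0,0],"dp":[0,-4,95],"gripper":0},{"rotation":[0,0,0],"dp":[0,-4,95],"gripper":0}]'

```text
clock: 10.5
tool_pos: [0.4641, 0.3228, 0.2725]
ee_rot: [-0.001, 0.996, -0.087, 0.001]
contact_force: [-0.5, -0.4, -0.3]
width: 0.0869
```

```bash
python3 - <<'E'
from go import *
to((.4637,.3238,.034))
E
```

```text
clk 10.5 tcp [0.4641 0.3228 0.2725] w 0.0869 F [-0.5 -0.4 -0.3]
rot [-0.14 -0.1   0.02]
(0.4637, 0.3238, 0.034) dp [-0.7 -0.7 74.5]
```

play_rows --rows '[{"rotation":[0,0,0],"dp":[-0.5,-0.8,20],"gripper":0},{"rotation":[0,0,0],"dp":[-0.5,-0.8,40],"gripper":0},{"rotation":[0,0,0],"dp":[-0.5,-0.8,55],"gripper":0},{"rotation":[0,0,0],"dp":[-0.5,-0.8,65],"gripper":0},{"rotation":[0,0,0],"dp":[-0.5,-0.8,72],"gripper":0},{"rotation":[0,0,0],"dp":[-0.5,-0.8,74.5],"gripper":0},{"rotation":[0,0,0],"dp":[-0.5,-0.8,74.5],"gripper":0.3},{"rotation":[0,0,0],"dp":[-0.5,-0.8,74.5],"gripper":0.5},{"rotation":[0,0,0],"dp":[-0.5,-0.8,74.5],"gripper":1},{"rotation":[0,0,0],"dp":[-0.5,-0.8,74.5],"gripper":1},{"rotation":[0,0,0],"dp":[-0.5,-0.8,74.5],"gripper":1},{"rotation":[0,0,0],"dp":[-0.5,-0.8,74.5],"gripper":1},{"rotation":[0,0,0],"dp":[-0.5,-0.8,74.5],"gripper":1},{"rotation":[0,0,0],"dp":[-0.5,-0.8,74.5],"gripper":1}]'

```text
clock: 11.9
tool_pos: [0.4637, 0.3236, 0.1974]
ee_rot: [-0.001, 0.996, -0.087, 0.0]
contact_force: [-1.7, 0.6, 1.9]
width: 0.0453
```

```bash
python3 - <<'E'
from go import *
to((.6248,-.0849,.05))
E
```

```text
clk 11.9 tcp [0.4637 0.3236 0.1974] w 0.0453 F [-1.7  0.6  1.9]
rot [-0.1  -0.04  0.01]
(0.6248, -0.0849, 0.05) dp [229.5 374.4 -17.1]
```

play_rows --rows '[{"rotation":[0,0,0],"dp":[0,0,-15],"gripper":1},{"rotation":[0,0,0],"dp":[0,0,-50],"gripper":1},{"rotation":[0,0,0],"dp":[0,0,-95],"gripper":1},{"rotation":[0,0,0],"dp":[8,13,-135],"gripper":1},{"rotation":[0,0,0],"dp":[25,40,-150],"gripper":1},{"rotation":[0,0,0],"dp":[48,78,-150],"gripper":1},{"rotation":[0,0,0],"dp":[72,118,-150],"gripper":1},{"rotation":[0,0,0],"dp":[96,157,-150],"gripper":1},{"rotation":[0,0,0],"dp":[120,196,-150],"gripper":1},{"rotation":[0,0,0],"dp":[144,235,-150],"gripper":1},{"rotation":[0,0,0],"dp":[168,274,-150],"gripper":1},{"rotation":[0,0,0],"dp":[192,313,-150],"gripper":1},{"rotation":[0,0,0],"dp":[212,346,-145],"gripper":1},{"rotation":[0,0,0],"dp":[225,367,-130],"gripper":1},{"rotation":[0,0,0],"dp":[229.5,374.4,-110],"gripper":1},{"rotation":[0,0,0],"dp":[229.5,374.4,-85],"gripper":1},{"rotation":[0,0,0],"dp":[229.5,374.4,-60],"gripper":1},{"rotation":[0,0,0],"dp":[229.5,374.4,-40],"gripper":1},{"rotation":[0,0,0],"dp":[229.5,374.4,-30],"gripper":1},{"rotation":[0,0,0],"dp":[229.5,374.4,-25],"gripper":1}]'

```text
clock: 13.9
tool_pos: [0.6242, -0.0848, 0.2207]
ee_rot: [-0.001, 0.996, -0.087, -0.001]
contact_force: [-0.3, -0.8, -4.4]
width: 0.0455
```

play_rows --rows '[{"rotation":[0,0,0],"dp":[0,0,0],"gripper":1},{"rotation":[0,0,0],"dp":[0,0,0],"gripper":1},{"rotation":[0,0,0],"dp":[0,0,0],"gripper":1},{"rotation":[0,0,0],"dp":[0,0,0],"gripper":1},{"rotation":[0,0,0],"dp":[0,0,0],"gripper":1}]'

```text
clock: 14.4
tool_pos: [0.6249, -0.085, 0.2225]
ee_rot: [-0.001, 0.996, -0.087, 0.001]
contact_force: [-0.6, 0.6, -3.9]
width: 0.0458
```

```bash
python3 - <<'E'
from go import *
to((.6248,-.0849,.0474))
E
```

```text
clk 14.4 tcp [ 0.6249 -0.085   0.2225] w 0.0458 F [-0.6  0.6 -3.9]
rot [-0.09 -0.1   0.02]
(0.6248, -0.0849, 0.0474) dp [-0.2 -0.  11.1]
```

play_rows --rows '[{"rotation":[0,0,0],"dp":[0,0,4],"gripper":1},{"rotation":[0,0,0],"dp":[0,0,7],"gripper":1},{"rotation":[0,0,0],"dp":[0,0,9],"gripper":1},{"rotation":[0,0,0],"dp":[0,0,10],"gripper":1},{"rotation":[0,0,0],"dp":[0,0,10.5],"gripper":1},{"rotation":[0,0,0],"dp":[0,0,11],"gripper":1},{"rotation":[0,0,0],"dp":[0,0,11],"gripper":1},{"rotation":[0,0,0],"dp":[0,0,11],"gripper":1}]'

```text
clock: 15.2
tool_pos: [0.6247, -0.0849, 0.2115]
ee_rot: [-0.001, 0.996, -0.087, 0.0]
contact_force: [-4.9, 0.6, 4.7]
width: 0.0453
```

play_rows --rows '[{"rotation":[0,0,0],"dp":[0,0,0],"gripper":0.4},{"rotation":[0,0,0],"dp":[0,0,0],"gripper":0.2},{"rotation":[0,0,0],"dp":[0,0,0],"gripper":0},{"rotation":[0,0,0],"dp":[0,0,0],"gripper":0},{"rotation":[0,0,0],"dp":[0,0,0],"gripper":0},{"rotation":[0,0,0],"dp":[0,0,-10],"gripper":0},{"rotation":[0,0,0],"dp":[0,0,-35],"gripper":0},{"rotation":[0,0,0],"dp":[0,0,-75],"gripper":0},{"rotation":[0,0,0],"dp":[0,0,-115],"gripper":0},{"rotation":[0,0,0],"dp":[-20,11,-145],"gripper":0},{"rotation":[0,0,0],"dp":[-50,27,-150],"gripper":0},{"rotation":[0,0,0],"dp":[-85,46,-150],"gripper":0},{"rotation":[0,0,0],"dp":[-120,65,-150],"gripper":0},{"rotation":[0,0,0],"dp":[-150,81,-150],"gripper":0},{"rotation":[0,0,0],"dp":[-168,90.5,-140],"gripper":0},{"rotation":[0,0,0],"dp":[-168,90.5,-120],"gripper":0},{"rotation":[0,0,0],"dp":[-168,90.5,-100],"gripper":0},{"rotation":[0,0,0],"dp":[-168,90.5,-90],"gripper":0},{"rotation":[0,0,0],"dp":[-168,90.5,-90],"gripper":0},{"rotation":[0,0,0],"dp":[-168,90.5,-90],"gripper":0}]'

```text
clock: 17.2
tool_pos: [0.4439, -0.1451, 0.3012]
ee_rot: [-0.001, 0.996, -0.087, 0.001]
contact_force: [-0.5, 0.6, 0.6]
width: 0.0868
```

```bash
python3 - <<'E'
from ov import *
I={k:camera(k) for k in("top","scene")}
for k in I:
    tile(I[k],k,[("red",(.612,-.159),.014),("green",(.6248,-.0849),.014),("blue",(.4433,-.145),0)],f"pics/e_{k}.png",s=5,w=52,h=52)
    cv2.imwrite(f"pics/f_{k}.png",I[k][:,:,::-1])
from go import *
to((.4433,-.145,.036))
E
```

```text
clk 17.3 tcp [ 0.4441 -0.1452  0.3017] w 0.0871 F [-0.1  0.4  0.7]
rot [-0.07 -0.14  0.03]
(0.4433, -0.145, 0.036) dp [-1.100e+00  1.000e-01  1.017e+02]
```

View pics/e_scene.png

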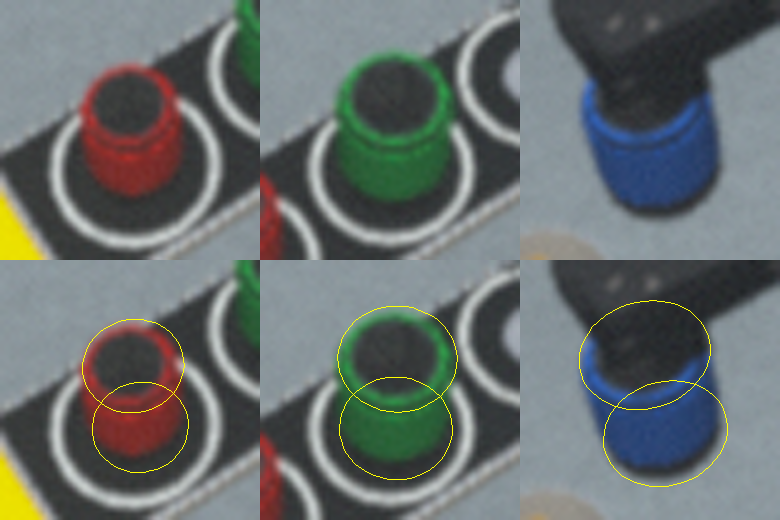

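View pics/f_scene.png

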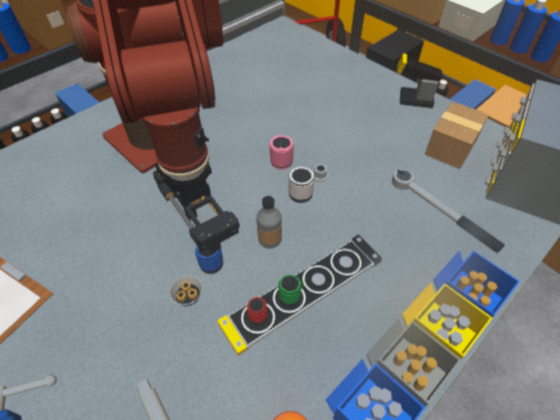

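play_rows --rows '[{"rotation":[0,0,0],"dp":[-1,0,30],"gripper":0},{"rotation":[0,0,0],"dp":[-1,0,55],"gripper":0},{"rotation":[0,0,0],"dp":[-1,0,75],"gripper":0},{"rotation":[0,0,0],"dp":[-1,0,90],"gripper":0},{"rotation":[0,0,0],"dp":[-1,0,99],"gripper":0},{"rotation":[0,0,0],"dp":[-1,0,101.5],"gripper":0},{"rotation":[0,0,0],"dp":[-1,0,101.5],"gripper":0},{"rotation":[0,0,0],"dp":[-1,0,101.5],"gripper":0.3},{"rotation":[0,0,0],"dp":[-1,0,101.5],"gripper":0.5},{"rotation":[0,0,0],"dp":[-1,0,101.5],"gripper":1},{"rotation":[0,0,0],"dp":[-1,0,101.5],"gripper":1},{"rotation":[0,0,0],"dp":[-1,0,101.5],"gripper":1},{"rotation":[0,0,0],"dp":[-1,0,101.5],"gripper":1},{"rotation":[0,0,0],"dp":[-1,0,101.5],"gripper":1}]'

```text
clock: 18.7
tool_pos: [0.4428, -0.1448, 0.1992]
ee_rot: [-0.001, 0.996, -0.087, 0.001]
contact_force: [1.5, 0.0, 1.6]
width: 0.0534
```

```bash
python3 - <<'E'
from go import *
to((.6378,-.0110,.05))
E
```

```text
clk 18.7 tcp [ 0.4428 -0.1448  0.1992] w 0.0534 F [1.5 0.  1.6]
rot [-0.09 -0.07  0.01]
(0.6378, -0.011, 0.05) dp [ 168.9 -165.6  -14.3]
```

play_rows --rows '[{"rotation":[0,0,0],"dp":[0,0,-15],"gripper":1},{"rotation":[0,0,0],"dp":[0,0,-50],"gripper":1},{"rotation":[0,0,0],"dp":[0,0,-95],"gripper":1},{"rotation":[0,0,0],"dp":[0,0,-135],"gripper":1},{"rotation":[0,0,0],"dp":[10,-10,-155],"gripper":1},{"rotation":[0,0,0],"dp":[35,-34,-155],"gripper":1},{"rotation":[0,0,0],"dp":[65,-64,-155],"gripper":1},{"rotation":[0,0,0],"dp":[95,-93,-155],"gripper":1},{"rotation":[0,0,0],"dp":[125,-122,-155],"gripper":1},{"rotation":[0,0,0],"dp":[150,-147,-155],"gripper":1},{"rotation":[0,0,0],"dp":[164,-161,-150],"gripper":1},{"rotation":[0,0,0],"dp":[168.9,-165.6,-130],"gripper":1},{"rotation":[0,0,0],"dp":[168.9,-165.6,-100],"gripper":1},{"rotation":[0,0,0],"dp":[168.9,-165.6,-70],"gripper":1},{"rotation":[0,0,0],"dp":[168.9,-165.6,-45],"gripper":1},{"rotation":[0,0,0],"dp":[168.9,-165.6,-30],"gripper":1},{"rotation":[0,0,0],"dp":[168.9,-165.6,-24],"gripper":1},{"rotation":[0,0,0],"dp":[168.9,-165.6,-24],"gripper":1},{"rotation":[0,0,0],"dp":[168.9,-165.6,-24],"gripper":1},{"rotation":[0,0,0],"dp":[168.9,-165.6,-24],"gripper":1}]'

```text
clock: 20.7
tool_pos: [0.6385, -0.0111, 0.2253]
ee_rot: [-0.001, 0.996, -0.087, 0.002]
contact_force: [0.1, -0.3, -5.1]
width: 0.0534
```

play_rows --rows '[{"rotation":[0,0,0],"dp":[0,0,0],"gripper":1},{"rotation":[0,0,0],"dp":[0,0,0],"gripper":1},{"rotation":[0,0,0],"dp":[0,0,0],"gripper":1}]'

```text
clock: 21.0
tool_pos: [0.6378, -0.0109, 0.2239]
ee_rot: [-0.001, 0.996, -0.087, 0.001]
contact_force: [1.0, 0.3, -5.8]
width: 0.0535
```

```bash
python3 - <<'E'
from go import *
to((.6378,-.0110,.0492))
E
```

```text
clk 21.0 tcp [ 0.6378 -0.0109  0.2239] w 0.0535 F [ 1.   0.3 -5.8]
rot [-0.1  -0.08  0.02]
(0.6378, -0.011, 0.0492) dp [ 0.   0.1 10.7]
```

play_rows --rows '[{"rotation":[0,0,0],"dp":[0,0,4],"gripper":1},{"rotation":[0,0,0],"dp":[0,0,7],"gripper":1},{"rotation":[0,0,0],"dp":[0,0,9],"gripper":1},{"rotation":[0,0,0],"dp":[0,0,10],"gripper":1},{"rotation":[0,0,0],"dp":[0,0,10.5],"gripper":1},{"rotation":[0,0,0],"dp":[0,0,10.5],"gripper":1},{"rotation":[0,0,0],"dp":[0,0,10.5],"gripper":1}]'

```text
clock: 21.7
tool_pos: [0.6377, -0.0109, 0.2133]
ee_rot: [-0.001, 0.996, -0.087, 0.0]
contact_force: [-4.5, 0.4, 1.3]
width: 0.0538
```

play_rows --rows '[{"rotation":[0,0,0],"dp":[0,0,0],"gripper":0.3},{"rotation":[0,0,0],"dp":[0,0,0],"gripper":0.1},{"rotation":[0,0,0],"dp":[0,0,0],"gripper":0},{"rotation":[0,0,0],"dp":[0,0,0],"gripper":0},{"rotation":[0,0,0],"dp":[0,0,0],"gripper":0},{"rotation":[0,0,0],"dp":[0,0,-10],"gripper":0},{"rotation":[0,0,0],"dp":[0,0,-35],"gripper":0},{"rotation":[0,0,0],"dp":[0,0,-75],"gripper":0},{"rotation":[0,0,0],"dp":[0,0,-115],"gripper":0},{"rotation":[0,0,0],"dp":[-10,-5,-145],"gripper":0},{"rotation":[0,0,0],"dp":[-40,-21,-155],"gripper":0},{"rotation":[0,0,0],"dp":[-75,-39,-155],"gripper":0},{"rotation":[0,0,0],"dp":[-115,-60,-155],"gripper":0},{"rotation":[0,0,0],"dp":[-155,-80,-155],"gripper":0},{"rotation":[0,0,0],"dp":[-190,-99,-155],"gripper":0},{"rotation":[0,0,0],"dp":[-212,-110,-150],"gripper":0},{"rotation":[0,0,0],"dp":[-221,-115,-130],"gripper":0},{"rotation":[0,0,0],"dp":[-221,-115,-105],"gripper":0},{"rotation":[0,0,0],"dp":[-221,-115,-100],"gripper":0},{"rotation":[0,0,0],"dp":[-221,-115,-100],"gripper":0}]'

```text
clock: 23.7
tool_pos: [0.4396, 0.1404, 0.3128]
ee_rot: [-0.001, 0.996, -0.087, -0.0]
contact_force: [0.4, -0.4, 0.2]
width: 0.0871
```

```bash
python3 - <<'E'
from ov import *
I={k:camera(k) for k in("top","scene")}
for k in I:
    tile(I[k],k,[("green",(.6248,-.0849),.014),("blue",(.6378,-.011),.014),("white",(.440,.1405),0)],f"pics/g_{k}.png",s=5,w=52,h=52)
    cv2.imwrite(f"pics/h_{k}.png",I[k][:,:,::-1])
from go import *
to((.440,.1405,.038))
E
```

```text
clk 23.8 tcp [0.4405 0.1403 0.3142] w 0.0874 F [-1.5 -0.1 -0.3]
rot [-0.13 -0.13 -0.01]
(0.44, 0.1405, 0.038) dp [ -0.8   0.2 112.2]
```

View pics/g_scene.png

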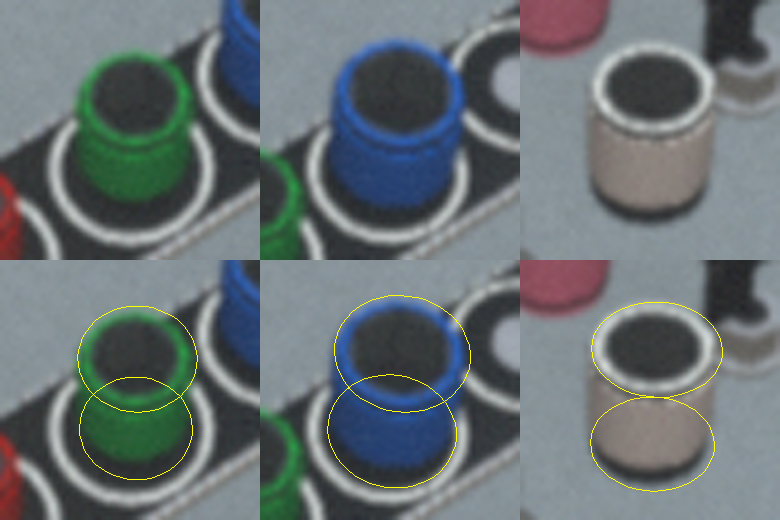

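View pics/h_scene.png

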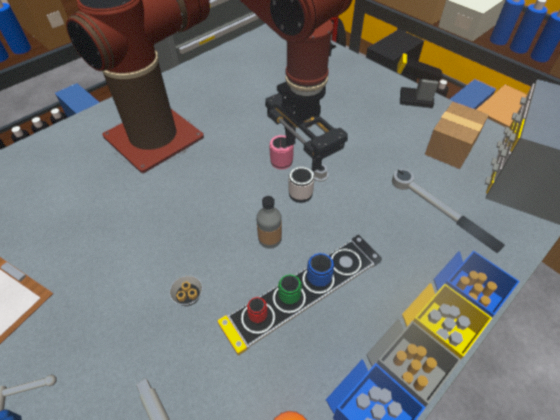

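play_rows --rows '[{"rotation":[0,0,0],"dp":[-0.5,0,30],"gripper":0},{"rotation":[0,0,0],"dp":[-0.5,0,60],"gripper":0},{"rotation":[0,0,0],"dp":[-0.5,0,82],"gripper":0},{"rotation":[0,0,0],"dp":[-0.5,0,98],"gripper":0},{"rotation":[0,0,0],"dp":[-0.5,0,108],"gripper":0},{"rotation":[0,0,0],"dp":[-0.5,0,112],"gripper":0},{"rotation":[0,0,0],"dp":[-0.5,0,112],"gripper":0},{"rotation":[0,0,0],"dp":[-0.5,0,112],"gripper":0.2},{"rotation":[0,0,0],"dp":[-0.5,0,112],"gripper":0.4},{"rotation":[0,0,0],"dp":[-0.5,0,112],"gripper":1},{"rotation":[0,0,0],"dp":[-0.5,0,112],"gripper":1},{"rotation":[0,0,0],"dp":[-0.5,0,112],"gripper":1},{"rotation":[0,0,0],"dp":[-0.5,0,112],"gripper":1},{"rotation":[0,0,0],"dp":[-0.5,0,112],"gripper":1}]'

```text
clock: 25.2
tool_pos: [0.4394, 0.1408, 0.2013]
ee_rot: [-0.001, 0.996, -0.087, 0.0]
contact_force: [-3.2, 0.0, 5.6]
width: 0.0615
```

```bash
python3 - <<'E'
from go import *
s=get_state()["tool_pos"]
to((.6508,.0628,s[2]-.164+.014))
E
```

```text
clk 25.2 tcp [0.4394 0.1408 0.2013] w 0.0615 F [-3.2  0.   5.6]
rot [-0.1  -0.01  0.01]
(0.6508, 0.0628, np.float64(0.0513092540905558)) dp [221.7  40.2 -14. ]
```

play_rows --rows '[{"rotation":[0,0,0],"dp":[0,0,-15],"gripper":1},{"rotation":[0,0,0],"dp":[0,0,-50],"gripper":1},{"rotation":[0,0,0],"dp":[0,0,-90],"gripper":1},{"rotation":[0,0,0],"dp":[5,1,-125],"gripper":1},{"rotation":[0,0,0],"dp":[25,4.5,-145],"gripper":1},{"rotation":[0,0,0],"dp":[60,11,-145],"gripper":1},{"rotation":[0,0,0],"dp":[100,18,-145],"gripper":1},{"rotation":[0,0,0],"dp":[140,25,-145],"gripper":1},{"rotation":[0,0,0],"dp":[180,33,-145],"gripper":1},{"rotation":[0,0,0],"dp":[208,38,-140],"gripper":1},{"rotation":[0,0,0],"dp":[221.7,40.2,-125],"gripper":1},{"rotation":[0,0,0],"dp":[221.7,40.2,-95],"gripper":1},{"rotation":[0,0,0],"dp":[221.7,40.2,-65],"gripper":1},{"rotation":[0,0,0],"dp":[221.7,40.2,-42],"gripper":1},{"rotation":[0,0,0],"dp":[221.7,40.2,-30],"gripper":1},{"rotation":[0,0,0],"dp":[221.7,40.2,-25],"gripper":1},{"rotation":[0,0,0],"dp":[221.7,40.2,-25],"gripper":1},{"rotation":[0,0,0],"dp":[221.7,40.2,-25],"gripper":1},{"rotation":[0,0,0],"dp":[221.7,40.2,-25],"gripper":1},{"rotation":[0,0,0],"dp":[221.7,40.2,-25],"gripper":1}]'

```text
clock: 27.2
tool_pos: [0.6514, 0.0627, 0.2276]
ee_rot: [-0.001, 0.996, -0.087, 0.002]
contact_force: [-0.5, -0.2, -6.3]
width: 0.0618
```

play_rows --rows '[{"rotation":[0,0,0],"dp":[0,0,0],"gripper":1},{"rotation":[0,0,0],"dp":[0,0,0],"gripper":1},{"rotation":[0,0,0],"dp":[0,0,0],"gripper":1}]'

```text
clock: 27.5
tool_pos: [0.6508, 0.0627, 0.2262]
ee_rot: [-0.001, 0.996, -0.087, 0.001]
contact_force: [0.7, -0.1, -6.4]
width: 0.0616
```

```bash
python3 - <<'E'
from go import *
to((.6508,.0628,.0513))
E
```

```text
clk 27.5 tcp [0.6508 0.0627 0.2262] w 0.0616 F [ 0.7 -0.1 -6.4]
rot [-0.1  -0.05  0.02]
(0.6508, 0.0628, 0.0513) dp [-0.  -0.1 10.9]
```

play_rows --rows '[{"rotation":[0,0,0],"dp":[0,0,4],"gripper":1},{"rotation":[0,0,0],"dp":[0,0,7],"gripper":1},{"rotation":[0,0,0],"dp":[0,0,9],"gripper":1},{"rotation":[0,0,0],"dp":[0,0,10],"gripper":1},{"rotation":[0,0,0],"dp":[0,0,10.5],"gripper":1},{"rotation":[0,0,0],"dp":[0,0,10.8],"gripper":1},{"rotation":[0,0,0],"dp":[0,0,10.8],"gripper":1}]'

```text
clock: 28.2
tool_pos: [0.6509, 0.0627, 0.2154]
ee_rot: [-0.001, 0.996, -0.087, 0.0]
contact_force: [-0.8, 0.4, -4.6]
width: 0.0612
```

play_rows --rows '[{"rotation":[0,0,0],"dp":[0,0,0.4],"gripper":1},{"rotation":[0,0,0],"dp":[0,0,0.7],"gripper":1},{"rotation":[0,0,0],"dp":[0,0,0.7],"gripper":1}]'

```text
clock: 28.5
tool_pos: [0.6509, 0.0627, 0.2153]
ee_rot: [-0.001, 0.996, -0.087, 0.0]
contact_force: [-3.8, 0.1, 4.6]
width: 0.0619
```

Firm contact; release and retreat towards the base.

play_rows --rows '[{"rotation":[0,0,0],"dp":[0,0,0],"gripper":0.2},{"rotation":[0,0,0],"dp":[0,0,0],"gripper":0},{"rotation":[0,0,0],"dp":[0,0,0],"gripper":0},{"rotation":[0,0,0],"dp":[0,0,0],"gripper":0},{"rotation":[0,0,0],"dp":[0,0,0],"gripper":0},{"rotation":[0,0,0],"dp":[0,0,-10],"gripper":0},{"rotation":[0,0,0],"dp":[0,0,-35],"gripper":0},{"rotation":[0,0,0],"dp":[0,0,-75],"gripper":0},{"rotation":[0,0,0],"dp":[0,0,-115],"gripper":0},{"rotation":[0,0,0],"dp":[-15,-40,-145],"gripper":0},{"rotation":[0,0,0],"dp":[-30,-80,-155],"gripper":0},{"rotation":[0,0,0],"dp":[-50,-120,-155],"gripper":0},{"rotation":[0,0,0],"dp":[-75,-160,-155],"gripper":0},{"rotation":[0,0,0],"dp":[-100,-195,-155],"gripper":0},{"rotation":[0,0,0],"dp":[-125,-225,-155],"gripper":0},{"rotation":[0,0,0],"dp":[-150,-255,-155],"gripper":0},{"rotation":[0,0,0],"dp":[-180,-280,-155],"gripper":0},{"rotation":[0,0,0],"dp":[-200,-300,-155],"gripper":0},{"rotation":[0,0,0],"dp":[-200,-300,-155],"gripper":0},{"rotation":[0,0,0],"dp":[-200,-300,-155],"gripper":0}]'

```text
clock: 30.5
tool_pos: [0.5054, 0.393, 0.3707]
ee_rot: [-0.001, 0.996, -0.086, 0.001]
contact_force: [0.5, -0.5, 0.1]
width: 0.0872
```

```bash
python3 - <<'E'
from ov import *
I={k:camera(k) for k in("top","scene")}
P=[("red",(.612,-.159),.014),("green",(.6248,-.0849),.014),("blue",(.6378,-.011),.014),("white",(.6508,.0628),.014)]
for k in I:
    tile(I[k],k,P,f"pics/z_{k}.png",s=5,w=40,h=52)
    cv2.imwrite(f"pics/y_{k}.png",I[k][:,:,::-1])
print(get_state()["clock"])
E
```

```text
30.6
```

View pics/z_top.png

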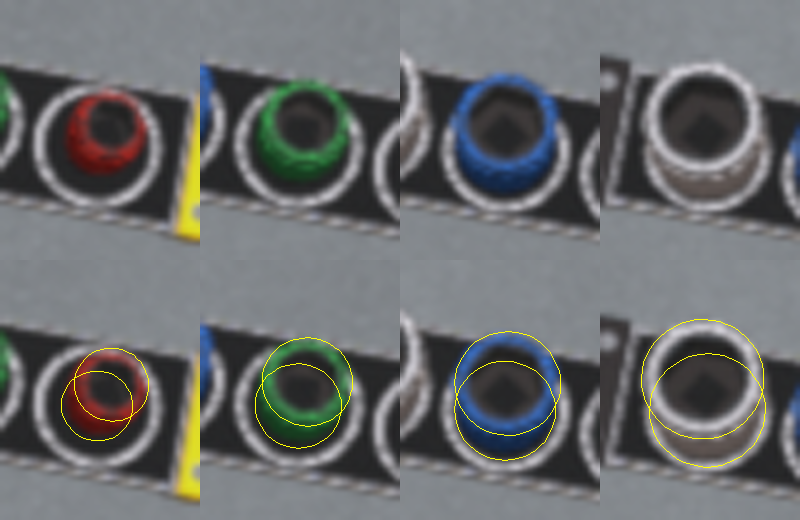

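View pics/z_scene.png

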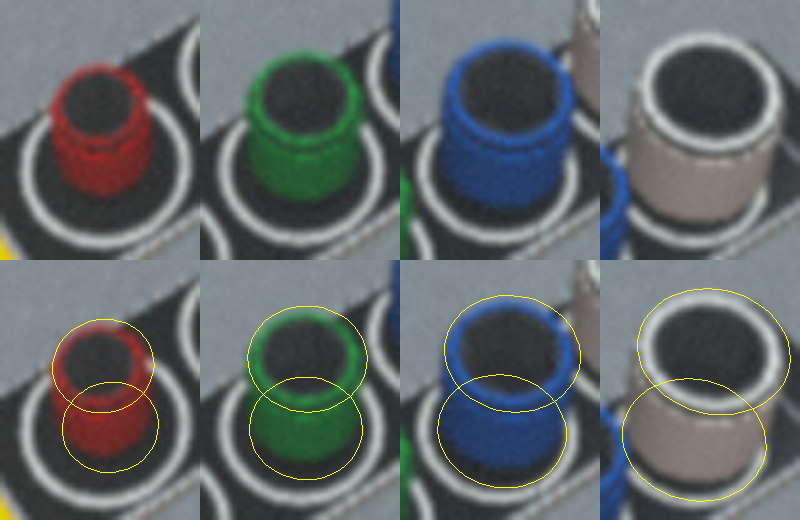

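View pics/y_scene.png

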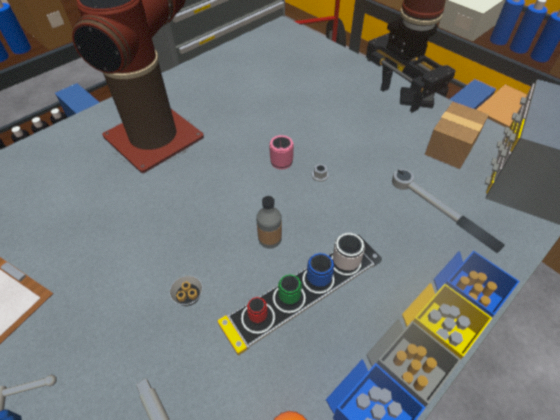

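View pics/y_top.png

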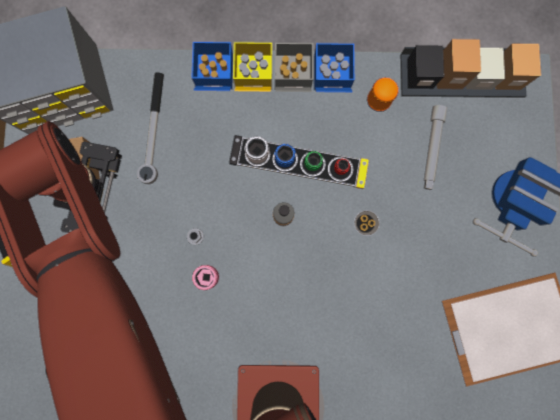

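```bash
python3 -c "
from bench import *
print(close_job())"
```

```text
the job is handed in; nothing more can be done
None
```

All four sockets are on the rail and the job is handed in at about 31 s of the 118 s allowed. From the yellow cap they run red, green, blue, white. Each was lowered until the wrist force showed contact, about 7–11 N, and only then released.

**Final pictures:** both cameras show all four upright, hexagon up. Against outlines projected at the seat centres, each looks centred to about 1–2 mm. The bottle, the pink look-alike, the nut and the cup show no change of position by eye; I did not measure them.

**Checks that disagreed:**
- **Camera offset:** the scene camera sits about 1 px (roughly 2 mm) sideways from the top camera, on the bare seats as well as the sockets. I put this down to calibration.
- **Automatic fits:** the colour fit for red in the scene camera was about 8 mm off the top camera's, because the dark base merges with the black rubber. The two-camera fit for white before it was picked up also failed. In both cases I went by the outlines instead.

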